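# Clear the checked latch stack into its trays

### The arm

A 6-joint arm with a two-finger parallel gripper is mounted at the origin on the work surface. World frame = base frame: x ahead of the robot, y to its left, z up, the work surface at z = 0. Lengths are in mm, angles in rad, forces in N, time in s.
With the tool pointing down it reaches from about 350 to 775 mm from the base axis. Payload 7.3 kg.
Tool frame: the origin (TCP) lies between the finger pads; the fingertips stand 14 mm ahead of it and the grasp point (between the pads) lies 5 mm behind it; z points along the fingers, y is the line along which they close (so a half turn about z gives the same grasp; the last joint's range is limited). The gripper opens to 92 mm and grips with 3 to 60 N. Pads are 19 mm wide; open, the fingers measure 130 mm over their backs; the gripper's body (75 mm by 190 mm) begins 47 mm behind the grasp point.
Start: joints at [-1.447, 0.342, 1.524, -0, 1.275, -0.146], TCP at [139.955, -506.02, 240.741] pointing down, gripper open.
Joint ranges: [-2.53, 2.53], [-0.77, 2.02], [0.04, 2.7], [-1, 4.14], [0.28, 2.66], [-3.11, 3.11]. Speed limits (rad/s): [2.57, 2.57, 3.14, 3.14, 3.14, 3.14].

### API

Orientations are given as [roll, pitch, yaw] about the fixed x, y, z axes, in that order (R = Rz(yaw) Ry(pitch) Rx(roll)).
In Python, from plant import get_obs, cams, close_job gives the robot as it stands. The module is installed in compiled form; this text tells all that it offers.
- The arm moves only by the shell command python3 -m creep 'ROWS'. ROWS is JSON, a list of rows, each an object of numbers: "hand": the opening, from 0 (shut) to 1 (fully open); "tx", "ty", "tz": the shift along the tool's x, y, z in m; "spin": the turn about the tool's z in degrees. In form: [{"hand": .., "tx": .., "ty": .., "tz": .., "spin": ..}, ...]. A call has 1 to 5 rows; each row shifts and turns the commanded pose from where the row before left it, along the tool's axes as they then stand; what a row does not reach is not made up. A row lasts 1/8 s, in which the tool goes at most 62.5 mm and 10.7 degrees, less where a joint would pass 70% of its speed; a pose out of reach is approached as far as the arm can. A call is refused whole if a number of a shift passes 0.0625 or a number of a turn 10.7, either way. A call with a gripper value outside its range is refused whole. The fingers move at their own pace and stop on an object; the grip force is fixed at half the most. Time passes only in rows, so rows that do not move let the fingers close. It gives the time, the measured TCP pose, the force, the opening and the grip force at its end, in the units of the state.
- get_obs(): the state, without advancing time (a new reading comes with each control period).
- cams.capture(name): name is "scene" or "top" or "wrist"; returns a dict with "color" (400x640x3 uint8, red, green, blue), "K" (3x3 intrinsics, pixels), "k1" (the pictures are not rectified: a ray, as slopes to the right and down, at radius r is drawn at 1 + k1 r^2 times it, then the intrinsics apply), "R" (3x3) and "t" (3): a world point X has camera coordinates R X + t. Camera axes: x right, y down, z forward; pixel columns grow to the right and rows downward; lengths in mm; the calibration is good to about 2 mm. A picture is of the moment at which its call begins. There is no depth.
- close_job(): hands the job in; it is judged then, once.
The state is a dict: "time": time; "joint_positions": joint angles; "dq": joint speeds; "tau": joint torques, N m; "tool_pos": TCP position; "tcp_rot": TCP orientation; "contact_force": force on the tool from outside, world axes, zero at the start; "moment": the same for the moment, N m; "grip_width": finger opening in mm; "finger_force": force on a finger pad.
Only numpy, scipy, OpenCV 4.12 (cv2) and the standard library are available. Lean on these libraries where they do the work, as an engineer would, in place of code of your own. Each camera call takes 0.05 s, during which the arm holds its last target. There are 200 camera calls.

### The job

The stack on the turntable has been checked: take it apart from the top down, one part at a time, and set each part flat and upright in the middle of its own tray pocket on the bench: the rubber stopper in the small round pocket, the nylon wedge in the small rectangular one, the brass gauge in the large round one and the door latch in the long one. Lay the wedge and the latch square with their pockets, either way round. Do not let any part tip over, and leave the chromed striker where it stands.

Things in the scene. Friction and masses are not known exactly. Their poses are not given: they have to be found in the camera images.
- stopper: Red rubber stopper, top of the stack: a round body 20 mm in diameter on a 24 mm flange 5 mm thick, 22 mm tall in all, standing flange down on the wedge. About 15 g. Origin at the centre of its underside, z up.
- wedge: White nylon wedge, second from the top, under the stopper and on the gauge: a flat block 42 mm long (its x axis), tapering in plan from 34 mm wide at its -x end to 24 mm at its +x end, 18 mm thick with level top and bottom. Its two ends are parallel, so it is well gripped along x (42 mm) or across its sides (about 29 mm at the middle). About 30 g. Origin at the centre of its underside, z up.
- gauge: Brass master gauge, third from the top, under the wedge and on the latch: a plain disc 56 mm in diameter and 20 mm thick. About 0.4 kg. Origin at the centre of its underside, z up.
- latch: Grey door latch case, bottom of the stack, on the turntable: a flat box 110 mm long (its x axis), 62 mm wide (its y axis) and 24 mm thick. Grip it across y. About 0.45 kg. Origin at the centre of its underside, z up.
- tray_stopper: Tray of the stopper, 64 x 64 mm, with the small round pocket, 44 mm in diameter. A fixed light grey plate, 5 mm thick, with a dark pocket floor; origin at the centre of its underside, z up, pocket centred on it, 3 mm deep: its floor is 2 mm and its rim 5 mm above the bench.
- tray_wedge: Tray of the wedge, 80 (x) x 72 (y) mm, with the small rectangular pocket, 62 mm along its x axis and 54 mm along y; the wedge lies with its length along the tray's x, either way round. A fixed light grey plate, 5 mm thick, with a dark pocket floor; origin at the centre of its underside, z up, pocket centred on it, 3 mm deep: its floor is 2 mm and its rim 5 mm above the bench.
- tray_gauge: Tray of the gauge, 96 x 96 mm, with the large round pocket, 76 mm in diameter. A fixed light grey plate, 5 mm thick, with a dark pocket floor; origin at the centre of its underside, z up, pocket centred on it, 3 mm deep: its floor is 2 mm and its rim 5 mm above the bench.
- tray_latch: Tray of the latch, 148 (x) x 100 (y) mm, with the long rectangular pocket, 130 mm along its x axis and 82 mm along y; the latch lies with its length along the tray's x, either way round. A fixed light grey plate, 5 mm thick, with a dark pocket floor; origin at the centre of its underside, z up, pocket centred on it, 3 mm deep: its floor is 2 mm and its rim 5 mm above the bench.
- turntable: Cast aluminium turntable, locked, fixed to the bench: 180 mm in diameter, a 150 mm square foot and a short locking lever beneath (10 mm to 19 mm high, up to 107 mm from the axis), its flat top 30 mm above the bench; the whole stack on it reaches 114 mm above the bench. Origin at the centre of its underside.
- striker: Bystander, to be left alone: loose chromed striker, a 36 x 60 x 6 mm plate with an upright wire loop, 41 mm tall in all, standing beyond the turntable. Origin at the centre of its underside, z up.
Not all that is in view belongs to the job. There is more than one size of the gauge; the job needs the middle-sized.

How it is judged (in metres and radians):
On the way, in this order (a step that is already met when the one before it is completed fails the run):
1. the rubber stopper is set in its pocket and let go (horizontal distance between stopper and tray_stopper below 0.015 m and z of stopper in the frame of tray_stopper between 0 and 0.0035 m and angle between stopper's own z axis and vertical below 0.1 rad and contact force between stopper and the fingers below 0.1 N and linear speed of stopper below 0.02 m/s), for 0.2 s.
2. the nylon wedge is set in its pocket and let go (horizontal distance between wedge and tray_wedge below 0.015 m and z of wedge in the frame of tray_wedge between 0 and 0.0035 m and angle between wedge's own z axis and vertical below 0.1 rad and angle between the x axis of wedge and the x axis of tray_wedge, either way round below 0.35 rad and contact force between wedge and the fingers below 0.1 N and linear speed of wedge below 0.02 m/s), for 0.2 s.
3. the brass gauge is set in its pocket and let go (horizontal distance between gauge and tray_gauge below 0.015 m and z of gauge in the frame of tray_gauge between 0 and 0.0035 m and angle between gauge's own z axis and vertical below 0.1 rad and contact force between gauge and the fingers below 0.1 N and linear speed of gauge below 0.02 m/s), for 0.2 s.
At the end, for the whole second after the job is handed in: All four parts lie at rest and released, each flat on the floor of its own pocket (within 15 mm of its centre, tilt under 0.1 rad); the wedge is square with its pocket to 0.35 rad and the latch to 0.25 rad, either way round. They were placed in the order stopper, wedge, gauge, latch (all of step 1 and all of step 2 and all of step 3 and horizontal distance between latch and tray_latch below 0.015 m and z of latch in the frame of tray_latch between 0 and 0.0035 m and angle between latch's own z axis and vertical below 0.1 rad and angle between the x axis of latch and the x axis of tray_latch, either way round below 0.25 rad and contact force between latch and the fingers below 0.1 N and linear speed of latch below 0.02 m/s); the robot touches nothing.
It fails at once if the rubber stopper tips over (tilt above 0.6 rad) (angle between stopper's own z axis and vertical above 0.6 rad).
It fails at once if the nylon wedge tips over (tilt above 0.6 rad) (angle between wedge's own z axis and vertical above 0.6 rad).
It fails at once if the brass gauge tips over (tilt above 0.6 rad) (angle between gauge's own z axis and vertical above 0.6 rad).
It fails at once if the door latch tips over (tilt above 0.6 rad) (angle between latch's own z axis and vertical above 0.6 rad).
It fails at once if the chromed striker is moved by more than 15 mm (distance of striker from where it was at the start of the episode above 0.015 m).
It also fails if it takes over 109 s, if anything falls off the work surface, if the arm or the gripper's body presses on something with over 40 N, if the wrist force passes 120 N, or if a joint passes its speed limit or range.

## Working session

There is one attempt and no reset: what is moved stays moved. The work goes in short steps, Python scripts to look and compute and a shell command to move; the robot and the scene stay as the last step left them, time stands still between calls to the robot, and variables do not carry over. Pictures are saved under pics/ and viewed, at most 16 in all, crops included, and the job is handed in when it is done.

```bash
mkdir -p pics; cat > h.py <<'E'
import numpy as np, cv2
from plant import get_obs, cams
def cap(n,save=None):
    c=cams.capture(n)
    if save: cv2.imwrite('pics/'+save,c['color'][:,:,::-1])
    return c
def ray(c,u,v):
    K=np.array(c['K']);d=[(u-K[0,2])/K[0,0],(v-K[1,2])/K[1,1]]
    d=np.array(d);x=d.copy()
    for _ in range(20): x=d/(1+c['k1']*(x@x))
    R=np.array(c['R']);t=np.array(c['t'])
    return -R.T@t, R.T@np.array([x[0],x[1],1])
def onz(c,u,v,z):
    o,d=ray(c,u,v);return o+d*(z-o[2])/d[2]
def tri(c1,p1,c2,p2):
    o1,d1=ray(c1,*p1);o2,d2=ray(c2,*p2)
    s=np.linalg.lstsq(np.c_[d1,-d2],o2-o1,rcond=None)[0]
    a=o1+s[0]*d1;b=o2+s[1]*d2
    return (a+b)/2,np.linalg.norm(a-b)
def proj(c,X):
    p=np.array(c['R'])@np.array(X,float)+np.array(c['t']);x=p[:2]/p[2];x=x*(1+c['k1']*(x@x))
    K=np.array(c['K']);return K[0,0]*x[0]+K[0,2],K[1,1]*x[1]+K[1,2]
E
python3 - <<'E'
from h import *
for n in ['scene','top','wrist']:
    c=cap(n,n+'0.png'); print(n,ray(c,320,200),c['K'][0][0],c['k1'])
print(get_obs())
E
```

```text
scene (array([1063.14419085, -438.63046054,  561.93974483]), array([-0.60126996,  0.54339294, -0.58586938])) 364.5501333586426 -0.03431463317958119
top (array([ 374.42987596,    1.19622216, 1127.87739057]), array([ 0.20863654, -0.01290018, -0.97792312])) 519.9051320487245 -0.06887194018900515
wrist (array([ 220.31110368, -483.70425434,  384.21386958]), array([-0.29976461, -0.08834613, -0.94998667])) 332.61247307100206 -0.035660225422096556
{'time': 0.15, 'joint_positions': array([-1.44700491e+00,  3.42534125e-01,  1.52476752e+00, -3.65537679e-05,
        1.27538120e+00, -1.45993428e-01]), 'dq': array([-1.32915420e-05, -1.35970321e-03, -1.02650352e-03, -2.83261128e-04,
       -1.27246699e-03,  9.50606573e-04]), 'tau': array([ 1.24456365e-03, -4.31470191e+01, -2.44353533e+01,  7.17691379e-02,
        5.37472672e-02, -9.15347141e-05]), 'tool_pos': array([ 139.90558277, -505.73279093,  240.22991577]), 'tcp_rot': array([-3.14050897e+00, -1.24009189e-04,  2.69795443e-01]), 'contact_force': array([-0.35400887,  0.49041063, -0.05324089]), 'moment': array([-0.02147879,  0.00097064, -0.02688024]), 'finger_force': 0.0, 'grip_width': 91.58406496249614}
```

View pics/scene0.png

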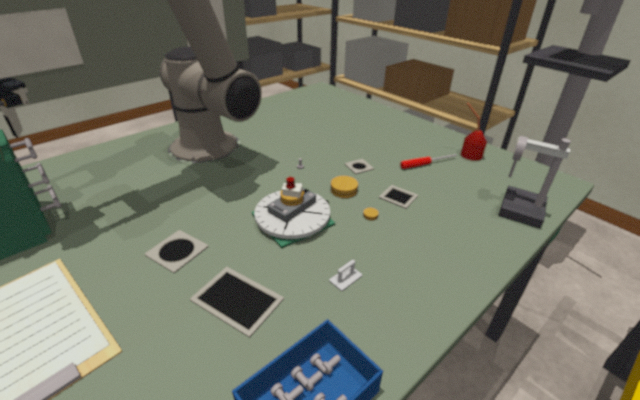

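View pics/top0.png

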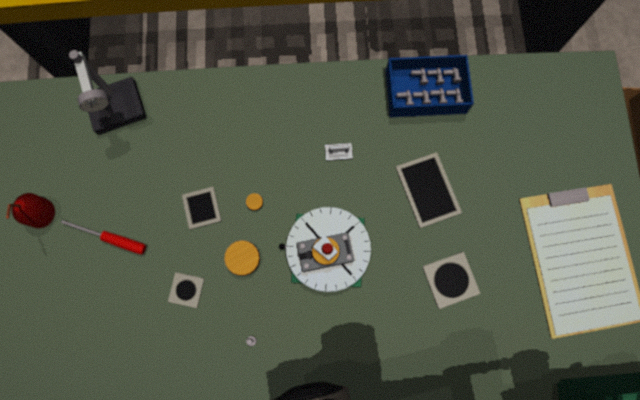

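The scene view shows the stack at about (291,200). The top view (up = +x, left = +y) shows the stack at (326,250), tray pockets for the stopper (186,290), wedge (201,207), gauge (451,280) and latch (428,189), and the striker at (338,151). The loose brass discs are decoys.

```bash
cat > m1.py <<'E'
from h import *
T=cap('top');S=cap('scene')
def blob(c,seed,dark=True,win=60):
    g=c['color'].max(axis=2); m=(g<60).astype(np.uint8)
    n,l,st,ce=cv2.connectedComponentsWithStats(m)
    k=l[seed[1],seed[0]]; mm=(l==k).astype(np.uint8)
    cn=max(cv2.findContours(mm,0,1)[0],key=cv2.contourArea)
    return cn,st[k],ce[k]
for n,t,s in [('stopper',(186,290),(359,166)),('wedge',(201,207),(398,197)),('gauge',(451,280),(177,249)),('latch',(428,189),(237,299))]:
    ct,a,pt=blob(T,t);cs,b,ps=blob(S,s)
    P,e=tri(T,pt,S,ps)
    pl=np.array([onz(T,*q[0],2)[:2] for q in ct],np.float32)
    pls=np.array([onz(S,*q[0],2)[:2] for q in cs],np.float32)
    print(n,a[4],b[4],'tri',P.round(1),round(e,1),'top@2',onz(T,*pt,2).round(1),'rectT',np.round(cv2.minAreaRect(pl),1) if 0 else cv2.minAreaRect(pl),'rectS',cv2.minAreaRect(pls))
def hsvmask(c,lo,hi,box):
    h=cv2.cvtColor(c['color'],cv2.COLOR_RGB2HSV);m=cv2.inRange(h,lo,hi)
    z=np.zeros_like(m);x0,y0,x1,y1=box;z[y0:y1,x0:x1]=m[y0:y1,x0:x1];return z
def cen(m):
    mo=cv2.moments(m,True);return mo['m10']/mo['m00'],mo['m01']/mo['m00']
mt=cen(hsvmask(T,(0,150,80),(6,255,255),(300,220,350,275)));ms=cen(hsvmask(S,(0,150,80),(6,255,255),(270,165,310,205)))
print('red',mt,ms,tri(T,mt,S,ms),onz(T,*mt,105))
im=np.hstack([cv2.resize(T['color'][200:300,278:378],None,fx=4,fy=4,interpolation=2),cv2.resize(S['color'][160:260,240:340],None,fx=4,fy=4,interpolation=2)])
cv2.imwrite('pics/crop1.png',im[:,:,::-1])
E
python3 m1.py
```

```text
stopper 287 35 tri [433.8 285.6   3.5] 1.1 top@2 [433.5 285.5   2. ] rectT ((433.0956115722656, 284.7517395019531), (39.25365447998047, 38.299468994140625), 87.204345703125) rectS ((431.9061279296875, 288.54632568359375), (30.333791732788086, 17.86561393737793), 49.60966491699219)
wedge 605 168 tri [612.2 250.2   3.9] 0.6 top@2 [612.4 250.4   2. ] rectT ((612.5618896484375, 250.28482055664062), (59.32637023925781, 51.295501708984375), 12.04317569732666) rectS ((610.5228881835938, 253.25547790527344), (51.73077392578125, 39.4294319152832), 12.6342191696167)
gauge 878 510 tri [ 423.7 -285.2    4.1] 2.2 top@2 [ 423.4 -286.8    2. ] rectT ((423.98773193359375, -286.7410888671875), (69.87957000732422, 71.31269073486328), 84.49375915527344) rectS ((421.35528564453125, -283.034912109375), (65.75022888183594, 65.60539245605469), 26.020902633666992)
latch 1941 2073 tri [ 626.5 -254.7    1.7] 3.6 top@2 [ 625.6 -256.2    2. ] rectT ((626.4737548828125, -256.111083984375), (127.11032104492188, 79.01171875), 16.554052352905273) rectS ((624.1151123046875, -252.4893798828125), (123.29178619384766, 76.12319946289062), 16.59357452392578)
red (327.0869565217391, 247.8985507246377) (289.9318181818182, 181.3409090909091) (array([495.56409006, -20.376501  , 106.24489583]), np.float64(1.365766344776694)) [495.31978729 -20.96405814 105.        ]
```

View pics/crop1.png

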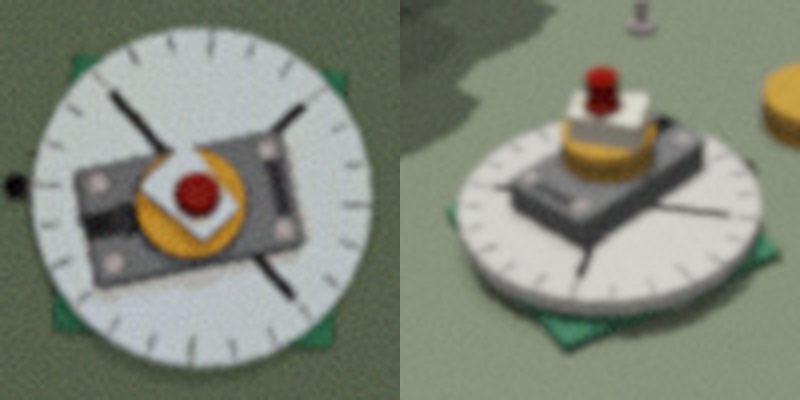

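The crop shows the stack. In the top half the wedge corners are at about (142,187), (185,150), (240,208), (207,243), so its axis is near 47° in the world frame. The latch runs along about 102°. All heights triangulate sensibly, with the red body at z 106 and the pocket floors at about 2–4. I'll move over the stack.

```bash
python3 -m creep '[{"tx":0.0472,"ty":-0.0373,"hand":1},{"tx":0.0472,"ty":-0.0373,"hand":1},{"tx":0.0472,"ty":-0.0373,"hand":1},{"tx":0.0472,"ty":-0.0373,"hand":1},{"tx":0.0472,"ty":-0.0373,"hand":1}]' && python3 -m creep '[{"tx":0.0472,"ty":-0.0373,"hand":1},{"tx":0.0472,"ty":-0.0373,"hand":1},{"tx":0.0472,"ty":-0.0373,"hand":1},{"tx":0.0472,"ty":-0.0373,"hand":1},{"tx":0.0472,"ty":-0.0373,"hand":1}]' && python3 -m creep '[{"spin":-10.2,"hand":1},{"spin":-10.2,"hand":1},{"spin":-10.2,"hand":1},{"spin":-10.2,"hand":1},{"spin":-10.2,"hand":1}]' && python3 -m creep '[{"spin":-10.2,"hand":1},{"spin":-10.2,"hand":1},{"spin":-10.2,"hand":1},{"spin":-10.2,"hand":1},{"spin":-10.2,"hand":1}]' && python3 -m creep '[{"spin":-10.2,"hand":1},{"spin":-10.2,"hand":1},{"hand":1},{"hand":1}]'
python3 - <<'E'
from h import *
c=cap('wrist','w1.png');o=get_obs();print(o['tool_pos'],o['tcp_rot'],o['joint_positions'],[proj(c,p) for p in [(495.5,-20.7,114),o['tool_pos']+[0,0,-14]]])
E
```

```text
[ 139.95618325 -505.89107131  240.48981313] [-3.14111474e+00 -7.02390992e-05  2.69825186e-01] [-1.44696630e+00  3.42291723e-01  1.52438376e+00 -3.50678922e-08
  1.27540022e+00 -1.45995170e-01] [(np.float64(-14.386262277397691), np.float64(-207.53247876279218)), (np.float64(317.7194388687071), np.float64(256.2737254914317))]invalid input at $[0]: expected keys hand, tx, ty, tz, spin
```

View pics/w1.png

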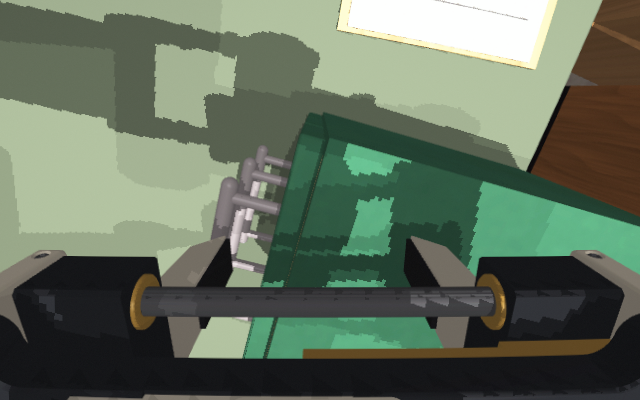

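The wrist view shows a green rack under the start pose. Every row needs all the keys, so I'll rise first and then travel.

```bash
python3 -m creep '[{"hand":1,"tx":0,"ty":0,"tz":-0.05,"spin":0},{"hand":1,"tx":0.0472,"ty":-0.0373,"tz":0,"spin":0},{"hand":1,"tx":0.0472,"ty":-0.0373,"tz":0,"spin":0},{"hand":1,"tx":0.0472,"ty":-0.0373,"tz":0,"spin":0},{"hand":1,"tx":0.0472,"ty":-0.0373,"tz":0,"spin":0}]' && python3 -m creep '[{"hand":1,"tx":0.0472,"ty":-0.0373,"tz":0,"spin":0},{"hand":1,"tx":0.0472,"ty":-0.0373,"tz":0,"spin":0},{"hand":1,"tx":0.0472,"ty":-0.0373,"tz":0,"spin":0},{"hand":1,"tx":0.0472,"ty":-0.0373,"tz":0,"spin":0},{"hand":1,"tx":0.0472,"ty":-0.0373,"tz":0,"spin":0}]' && python3 -m creep '[{"hand":1,"tx":0.0472,"ty":-0.0373,"tz":0,"spin":0},{"hand":1,"tx":0,"ty":0,"tz":0,"spin":-10.2},{"hand":1,"tx":0,"ty":0,"tz":0,"spin":-10.2},{"hand":1,"tx":0,"ty":0,"tz":0,"spin":-10.2},{"hand":1,"tx":0,"ty":0,"tz":0,"spin":-10.2}]' && python3 -m creep '[{"hand":1,"tx":0,"ty":0,"tz":0,"spin":-10.2},{"hand":1,"tx":0,"ty":0,"tz":0,"spin":-10.2},{"hand":1,"tx":0,"ty":0,"tz":0,"spin":-10.2},{"hand":1,"tx":0,"ty":0,"tz":0,"spin":-10.2},{"hand":1,"tx":0,"ty":0,"tz":0,"spin":-10.2}]' && python3 -m creep '[{"hand":1,"tx":0,"ty":0,"tz":0,"spin":-10.2},{"hand":1,"tx":0,"ty":0,"tz":0,"spin":-10.2},{"hand":1,"tx":0,"ty":0,"tz":0,"spin":-10.2},{"hand":1,"tx":0,"ty":0,"tz":0.02,"spin":0},{"hand":1,"tx":0,"ty":0,"tz":0.0,"spin":0}]'
python3 - <<'E'
from h import *
c=cap('wrist','w2.png');o=get_obs();print(o['tool_pos'],o['tcp_rot'],o['joint_positions'],[proj(c,p) for p in [(495.5,-20.7,114),o['tool_pos']+[0,0,-14]]])
E
```

```text
time: 0.92
tool_pos: [282.9, -310.3, 290.8]
tcp_rot: [3.141, -0.0, 0.269]
contact_force: [1.8, -0.3, -0.6]
grip_width: 91.8
finger_force: 0.0
time: 1.55
tool_pos: [460.8, -67.4, 290.9]
tcp_rot: [3.141, -0.0, 0.27]
contact_force: [0.1, -0.7, -0.2]
grip_width: 91.6
finger_force: 0.0
time: 2.17
tool_pos: [495.4, -20.6, 290.6]
tcp_rot: [-3.141, 0.0, 0.988]
contact_force: [-0.1, -0.3, 0.0]
grip_width: 91.9
finger_force: 0.0
time: 2.8
tool_pos: [495.4, -20.7, 290.6]
tcp_rot: [-3.141, 0.0, 1.878]
contact_force: [-0.8, 0.3, 0.2]
grip_width: 91.7
finger_force: 0.0
time: 3.42
tool_pos: [494.7, -20.6, 269.6]
tcp_rot: [-3.14, -0.002, 2.406]
contact_force: [-0.0, 0.2, -0.0]
grip_width: 91.7
finger_force: 0.0
[495.2135946  -20.64440097 270.53120861] [-3.14090603e+00 -9.85317882e-04  2.40585578e+00] [-1.96372161e-01  2.65710906e-01  1.54879071e+00 -8.55979358e-05
  1.32828911e+00 -1.03141135e+00] [(np.float64(317.5554522137642), np.float64(184.49480032547592)), (np.float64(316.6784202794676), np.float64(255.74424349941603))]
```

View pics/w2.png

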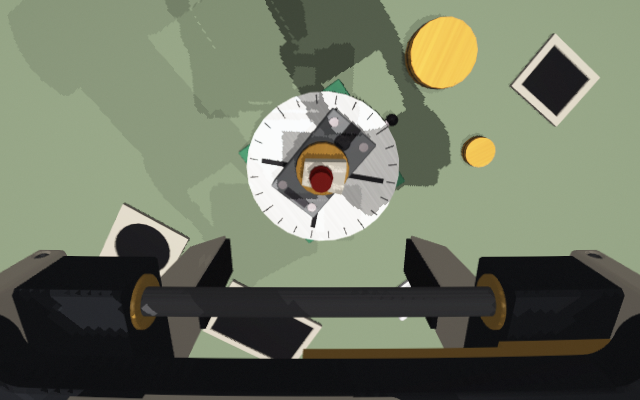

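The wrist view shows the stopper top at about (320,173), and the wedge under it lies nearly square to the image. I'll refine the numbers.

```bash
cat > m2.py <<'E'
from h import *
import sys
c=cap('wrist'); o=get_obs()
h=cv2.cvtColor(c['color'],cv2.COLOR_RGB2HSV)
m=cv2.inRange(h,(0,130,40),(8,255,255))|cv2.inRange(h,(172,130,40),(180,255,255))
n,l,st,ce=cv2.connectedComponentsWithStats(m[100:260,240:400]);k=1+st[1:,4].argmax()
x,y,w,hh,a=st[k];x+=240;y+=100;print('red',x,y,w,hh,a)
print('h0',onz(c,x+w/2-.5,y+w/2-.5,114).round(1))
# brightness split
im=cv2.resize(c['color'][100:250,245:400],None,fx=5,fy=4.0 and 5,interpolation=cv2.INTER_NEAREST)[:590]
cv2.imwrite('pics/crop2.png',im[:,:,::-1][:, :775])
print(o['tool_pos'],o['tcp_rot'])
E
python3 m2.py
```

```text
red 309 165 24 27 477
h0 [492.6 -13.8 114. ]
[495.54685965 -20.72676152 271.06190071] [-3.14154576e+00  9.03243701e-05  2.40589118e+00]
```

View pics/crop2.png

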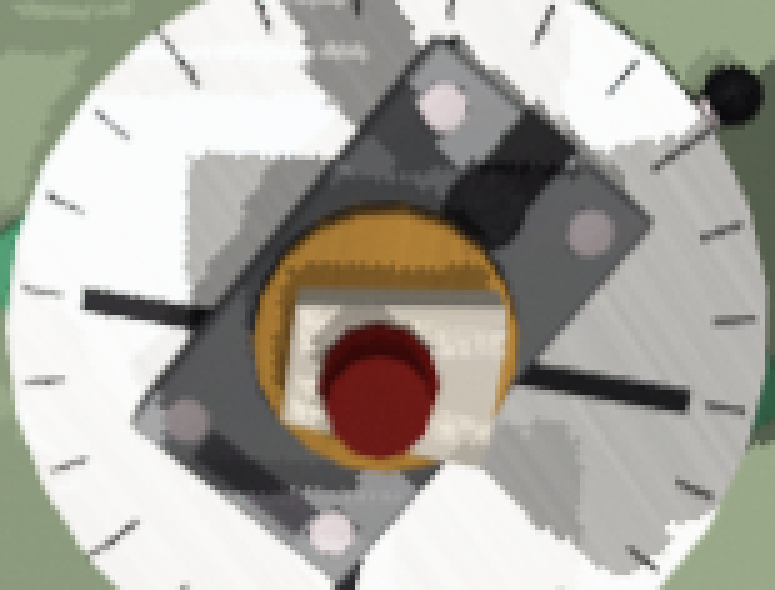

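The crop shows the stopper's top face centred at crop (382,406), the wedge top corners at (298,306), (505,306), (492,462), (285,425), the gauge rim spanning x 254–517, and the latch corners at (435,38), (652,222), (340,583), (133,415).

```bash
cat > m3.py <<'E'
from h import *
c=cap('wrist');T=cap('top')
f=lambda p,z:onz(c,p[0]/5+245,p[1]/5+100,z)[:2]
print('stop',f((382,406),114))
W=np.array([f(p,92) for p in [(298,306),(505,306),(492,462),(285,425)]]);print(W.round(1))
L=lambda a,b:np.round([np.linalg.norm(b-a),np.degrees(np.arctan2(*(b-a)[::-1]))],1)
print('wedge sides',[L(W[i],W[(i+1)%4]) for i in range(4)],'mid',W.mean(0),((W[0]+W[3])/2+(W[1]+W[2])/2)/2)
G=[f(p,74) for p in [(254,336),(517,336),(385,205)]];print('gauge',G,(G[0]+G[1])/2,L(G[0],G[1]))
Q=np.array([f(p,54) for p in [(435,38),(652,222),(340,583),(133,415)]])
print('latch',Q.mean(0),[L(Q[i],Q[(i+1)%4]) for i in range(4)])
# heights: tri with top-camera crop pixels (crop1 /4 + (278,200))
g=lambda p:(p[0]/4+278,p[1]/4+200)
for a,b in [((298,306),(207,243)),((505,306),(142,187)),((492,462),(185,150)),((285,425),(240,208)),((382,406),(199,194))]:
    for gg in [0]: print(tri(c,(a[0]/5+245,a[1]/5+100),T,g(b)))
E
python3 m3.py
```

```text
stop [497.18240402 -16.41332963]
[[475.4 -18.8]
 [502.8  11.5]
 [525.4 -11.4]
 [491.5 -37.3]]
wedge sides [array([40.8, 47.9]), array([ 32.2, -45.3]), array([  42.6, -142.6]), array([ 24.5, 131.1])] mid [498.78364628 -14.02226071] [498.78364628 -14.02226071]
gauge [array([476.14926491, -32.98640118]), array([513.04933457,   7.89161282]), array([474.15829547,   5.62477409])] [494.59929974 -12.54739418] [55.1 47.9]
latch [495.86423502 -13.01989406] [array([61.4,  8.8]), array([108.1, -81.2]), array([  61.5, -173.1]), array([106. ,  98.8])]
(array([477.06638848, -25.37291874,  56.00542681]), np.float64(5.701598118255964))
(array([504.94332773,   7.96458582,  72.38252826]), np.float64(5.665577133975698))
(array([519.81564682, -13.33628824, 101.17126603]), np.float64(8.833948218755978))
(array([492.14881984, -42.40346562,  73.13906569]), np.float64(5.599437276110416))
(array([497.64682746, -20.72060961,  98.07076479]), np.float64(6.429461886135974))
```

The top and wrist cameras agree to about 5 mm. I'll descend closer, turn square to the wedge (axis about 43°), and check against the fingers.

```bash
python3 -m creep '[{"hand":1,"tx":0.0015,"ty":0.0035,"tz":0.04,"spin":5},{"hand":1,"tx":0,"ty":0,"tz":0.04,"spin":0},{"hand":1,"tx":0,"ty":0,"tz":0.04,"spin":0},{"hand":1,"tx":0,"ty":0,"tz":0,"spin":0},{"hand":1,"tx":0,"ty":0,"tz":0,"spin":0}]'
python3 - <<'E'
from h import *
c=cap('wrist','w3.png');o=get_obs();print(o['tool_pos'],o['tcp_rot'])
R=np.array(c['R']);p=o['tool_pos']
print(proj(c,p+[0,0,-14]),proj(c,[p[0],p[1],114]))
cv2.imwrite('pics/w3c.png',cv2.resize(c['color'][130:330,190:450],None,fx=3,fy=3)[:,:,::-1])
E
```

```text
time: 4.25
tool_pos: [497.8, -17.3, 152.4]
tcp_rot: [3.14, 0.002, 2.319]
contact_force: [-0.8, -0.4, 0.2]
grip_width: 91.9
finger_force: 0.0
[498.00055877 -17.35358624 152.67257454] [3.13957729e+00 2.93178054e-03 2.31882100e+00]
(np.float64(316.1911673913914), np.float64(254.6804398207442)) (np.float64(316.31776232805515), np.float64(235.3062514918585))
```

View pics/w3c.png

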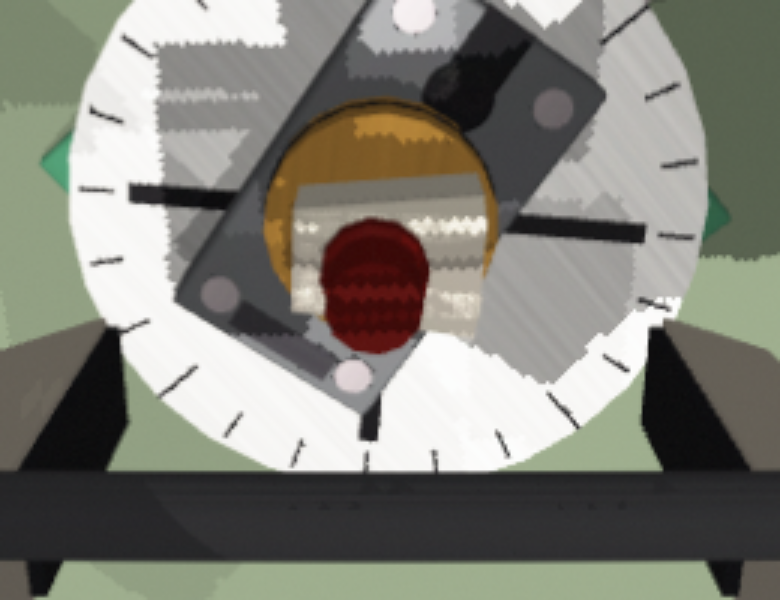

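The view shows the stopper top centred at about pixel (315,232), against the TCP axis at (316,235). It is 1–2 mm off, and its apparent size matches its stated height. I'll correct that, descend and grip.

```bash
python3 -m creep '[{"hand":0.6,"tx":0.002,"ty":-0.0015,"tz":0.02,"spin":0},{"hand":0.5,"tx":0,"ty":0,"tz":0.019,"spin":0},{"hand":0.4,"tx":0,"ty":0,"tz":0,"spin":0},{"hand":0.35,"tx":0,"ty":0,"tz":0,"spin":0},{"hand":0.35,"tx":0,"ty":0,"tz":0,"spin":0}]'; python3 -m creep '[{"hand":0,"tx":0,"ty":0,"tz":0,"spin":0},{"hand":0,"tx":0,"ty":0,"tz":0,"spin":0},{"hand":0,"tx":0,"ty":0,"tz":0,"spin":0},{"hand":0,"tx":0,"ty":0,"tz":0,"spin":0},{"hand":0,"tx":0,"ty":0,"tz":0,"spin":0}]'
```

```text
time: 4.92
tool_pos: [495.0, -16.8, 112.9]
tcp_rot: [3.14, 0.002, 2.319]
contact_force: [0.4, -0.1, 1.2]
grip_width: 46.2
finger_force: 0.0
time: 5.55
tool_pos: [494.4, -16.6, 111.8]
tcp_rot: [3.141, 0.0, 2.319]
contact_force: [-0.2, 0.8, 1.8]
grip_width: 19.4
finger_force: 31.4
```

```bash
python3 -m creep '[{"hand":0,"tx":0,"ty":0,"tz":-0.02,"spin":0},{"hand":0,"tx":0,"ty":0,"tz":-0.05,"spin":0},{"hand":0,"tx":0.052,"ty":0.032,"tz":0,"spin":0},{"hand":0,"tx":0.052,"ty":0.032,"tz":0,"spin":0},{"hand":0,"tx":0.052,"ty":0.032,"tz":0,"spin":0}]'; python3 -m creep '[{"hand":0,"tx":0.053,"ty":0.032,"tz":0,"spin":0},{"hand":0,"tx":0.053,"ty":0.032,"tz":0,"spin":0},{"hand":0,"tx":0,"ty":0,"tz":0.02,"spin":0},{"hand":0,"tx":0,"ty":0,"tz":0.0,"spin":0},{"hand":0,"tx":0,"ty":0,"tz":0.0,"spin":0}]'
python3 - <<'E'
from h import *
c=cap('wrist','w4.png');o=get_obs();print(o['tool_pos'],o['tcp_rot'],o['grip_width'])
print('expected tray px',proj(c,(433.5,285.5,2)))
cv2.imwrite('pics/w4c.png',cv2.resize(c['color'][100:330,160:480],None,fx=2.4,fy=2.4)[:,:,::-1])
E
```

```text
time: 6.18
tool_pos: [458.0, 164.4, 181.7]
tcp_rot: [3.141, 0.0, 2.318]
contact_force: [0.8, 0.3, -0.5]
grip_width: 19.1
finger_force: 31.3
time: 6.8
tool_pos: [433.7, 283.7, 162.0]
tcp_rot: [-3.141, 0.0, 2.318]
contact_force: [-0.8, 0.4, 0.5]
grip_width: 19.2
finger_force: 31.3
[433.93786707 283.59276278 162.25896696] [3.14099783e+00 4.37385429e-04 2.31744889e+00] 18.868968420705162
expected tray px (np.float64(317.9621237964657), np.float64(180.6943554151032))
```

View pics/w4c.png

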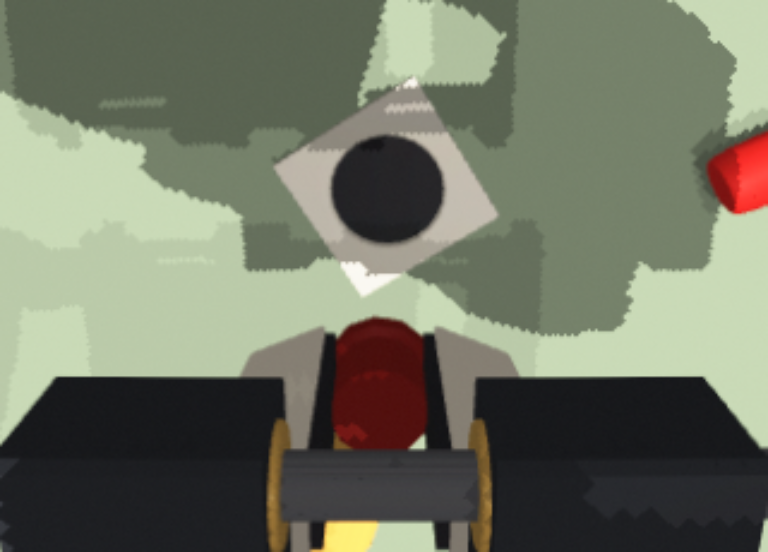

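The pocket is at crop (387,190) and the held stopper's top face at crop (380,402). I'll work out both from the same camera.

```bash
cat > d.py <<'E'
from h import *
def tool(dv):  # world delta -> tool tx,ty
    y=get_obs()['tcp_rot'][2];return np.array([np.cos(y)*dv[0]+np.sin(y)*dv[1],np.sin(y)*dv[0]-np.cos(y)*dv[1]])
E
python3 - <<'E'
from d import *
c=cap('wrist');f=lambda p,z:onz(c,p[0]/2.4+160,p[1]/2.4+100,z)
a=f((387,190),2);b=f((380,400),164);print(a,b,tool((a-b)[:2]),tool(a[:2]-get_obs()['tool_pos'][:2]))
m=(c['color'].max(axis=2)<60).astype(np.uint8);n,l,st,ce=cv2.connectedComponentsWithStats(m);k=l[179,321];print(st[k],ce[k],onz(c,*ce[k],2))
E
```

```text
[435.15930065 288.63033513   2.        ] [433.8003585  285.51945588 164.        ] [1.36103198 3.10996551] [2.92476848 4.27584551]
[ 299  156   45   45 1572] [320.72773537 178.14312977] [434.11821467 289.02357518   2.        ]
```

```bash
python3 -m creep '[{"hand":0,"tx":0.002,"ty":0.003,"tz":0.05,"spin":0},{"hand":0,"tx":0,"ty":0,"tz":0.05,"spin":0},{"hand":0,"tx":0,"ty":0,"tz":0.03,"spin":0},{"hand":0,"tx":0,"ty":0,"tz":0.006,"spin":0},{"hand":0,"tx":0,"ty":0,"tz":0.002,"spin":0}]'; python3 -m creep '[{"hand":0,"tx":0,"ty":0,"tz":0.001,"spin":0},{"hand":0,"tx":0,"ty":0,"tz":0,"spin":0}]'
```

```text
time: 7.52
tool_pos: [435.1, 287.7, 24.6]
tcp_rot: [3.14, 0.001, 2.318]
contact_force: [0.7, 0.3, 0.6]
grip_width: 19.2
finger_force: 31.3
time: 7.78
tool_pos: [434.8, 288.0, 23.7]
tcp_rot: [3.14, 0.001, 2.319]
contact_force: [0.9, -0.5, 0.1]
grip_width: 19.1
finger_force: 31.3
```

```bash
python3 -m creep '[{"hand":0,"tx":0,"ty":0,"tz":0.001,"spin":0},{"hand":0,"tx":0,"ty":0,"tz":0.0005,"spin":0},{"hand":0,"tx":0,"ty":0,"tz":0.0,"spin":0}]'
```

```text
time: 8.15
tool_pos: [434.4, 287.9, 21.8]
tcp_rot: [3.141, 0.0, 2.319]
contact_force: [0.4, -1.1, 6.2]
grip_width: 19.0
finger_force: 31.5
```

In contact at 6 N. Releasing.

```bash
python3 -m creep '[{"hand":0.5,"tx":0,"ty":0,"tz":0,"spin":0},{"hand":0.5,"tx":0,"ty":0,"tz":0,"spin":0},{"hand":0.5,"tx":0,"ty":0,"tz":0,"spin":0},{"hand":0.5,"tx":0,"ty":0,"tz":0,"spin":0},{"hand":0.5,"tx":0,"ty":0,"tz":0,"spin":0}]'; python3 -m creep '[{"hand":0.5,"tx":0,"ty":0,"tz":-0.03,"spin":0},{"hand":1,"tx":0,"ty":0,"tz":-0.05,"spin":0},{"hand":1,"tx":0,"ty":0,"tz":-0.05,"spin":0},{"hand":1,"tx":0,"ty":0,"tz":-0.02,"spin":0},{"hand":1,"tx":0,"ty":0,"tz":0,"spin":0}]'
python3 - <<'E'
from d import *
c=cap('wrist');h=cv2.cvtColor(c['color'],cv2.COLOR_RGB2HSV)
m=cv2.inRange(h,(0,130,40),(8,255,255))|cv2.inRange(h,(172,130,40),(180,255,255))
n,l,st,ce=cv2.connectedComponentsWithStats(m[100:255,240:400]);k=1+st[1:,4].argmax();s=st[k];print(s,ce[k])
p=(ce[k][0]+240,ce[k][1]+100);print('stopper about',onz(c,*p,14),'pocket was 434.6,288.8', get_obs()['tool_pos'])
E
```

```text
time: 8.78
tool_pos: [434.1, 287.7, 21.1]
tcp_rot: [-3.141, 0.0, 2.319]
contact_force: [-0.6, -0.3, -0.4]
grip_width: 45.7
finger_force: 0.0
time: 9.4
tool_pos: [434.9, 288.1, 172.6]
tcp_rot: [3.138, 0.001, 2.319]
contact_force: [-0.3, 0.4, -0.2]
grip_width: 81.6
finger_force: 0.0
[ 64  69  25  28 559] [76.3273703  82.27370304]
stopper about [434.88242182 288.24819071  14.        ] pocket was 434.6,288.8 [434.10032375 287.70161263 171.13474044]
```

Stopper is centred. Back to the stack for the wedge.

```bash
python3 -m creep '[{"hand":1,"tx":-0.053,"ty":-0.0318,"tz":0,"spin":0},{"hand":1,"tx":-0.053,"ty":-0.0318,"tz":0,"spin":0},{"hand":1,"tx":-0.053,"ty":-0.0318,"tz":0,"spin":0},{"hand":1,"tx":-0.053,"ty":-0.0318,"tz":0,"spin":0},{"hand":1,"tx":-0.053,"ty":-0.0318,"tz":0,"spin":0}]'; python3 -m creep '[{"hand":1,"tx":0,"ty":0,"tz":0.02,"spin":0},{"hand":1,"tx":0,"ty":0,"tz":0,"spin":0},{"hand":1,"tx":0,"ty":0,"tz":0,"spin":0}]'
python3 - <<'E'
from d import *
c=cap('wrist','w5.png');o=get_obs();p=o['tool_pos'];print(p,o['tcp_rot'],proj(c,[p[0],p[1],92]))
cv2.imwrite('pics/w5c.png',cv2.resize(c['color'][120:320,190:450],None,fx=3,fy=3)[:,:,::-1])
E
```

```text
time: 10.07
tool_pos: [497.1, -16.5, 169.4]
tcp_rot: [-3.14, -0.002, 2.319]
contact_force: [0.8, 0.5, 1.3]
grip_width: 91.9
finger_force: 0.0
time: 10.45
tool_pos: [497.5, -14.0, 150.7]
tcp_rot: [-3.141, -0.001, 2.32]
contact_force: [0.7, 0.1, -0.4]
grip_width: 91.6
finger_force: 0.0
[497.7900237  -13.90404788 151.16628435] [-3.14135234e+00 -3.00167905e-04  2.32014236e+00] (np.float64(316.9291722043373), np.float64(222.67341793456853))
```

View pics/w5c.png

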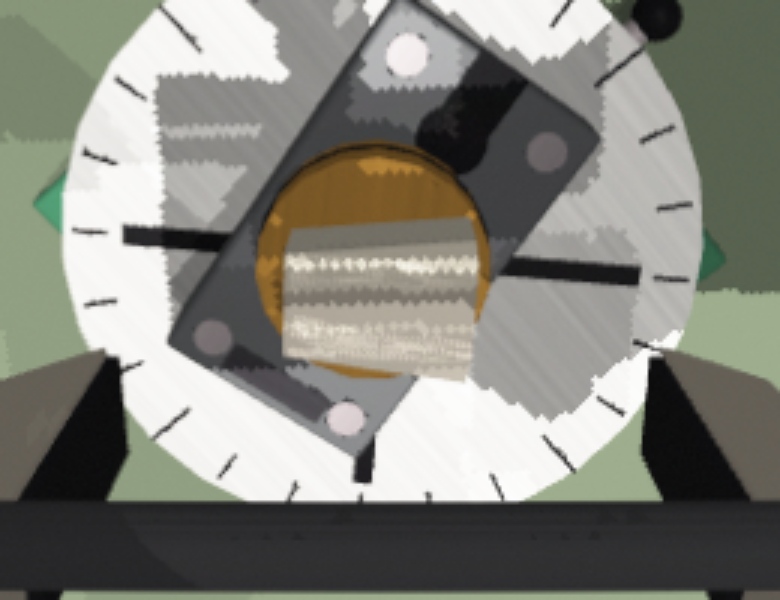

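The wedge's top face corners are at crop (286,257), (480,243), (468,381), (283,356), centred within 1–2 px of the TCP axis. I'll descend to z≈93 and grip across the ends.

```bash
python3 -m creep '[{"hand":0.9,"tx":0,"ty":-0.001,"tz":0.03,"spin":2},{"hand":0.8,"tx":0,"ty":0,"tz":0.02,"spin":0},{"hand":0.7,"tx":0,"ty":0,"tz":0.008,"spin":0},{"hand":0.6,"tx":0,"ty":0,"tz":0,"spin":0},{"hand":0.55,"tx":0,"ty":0,"tz":0,"spin":0}]'; python3 -m creep '[{"hand":0,"tx":0,"ty":0,"tz":0,"spin":0},{"hand":0,"tx":0,"ty":0,"tz":0,"spin":0},{"hand":0,"tx":0,"ty":0,"tz":0,"spin":0},{"hand":0,"tx":0,"ty":0,"tz":0,"spin":0}]'
```

```text
time: 11.12
tool_pos: [497.7, -15.3, 94.1]
tcp_rot: [3.141, 0.001, 2.284]
contact_force: [0.2, -0.9, -0.4]
grip_width: 51.9
finger_force: 0.0
time: 11.62
tool_pos: [497.5, -15.4, 93.9]
tcp_rot: [3.141, 0.001, 2.284]
contact_force: [0.0, 1.1, 5.9]
grip_width: 41.7
finger_force: 30.0
```

```bash
python3 -m creep '[{"hand":0,"tx":0,"ty":0,"tz":-0.02,"spin":0},{"hand":0,"tx":0,"ty":0,"tz":-0.05,"spin":0},{"hand":0,"tx":0.0253,"ty":0.0525,"tz":0,"spin":0},{"hand":0,"tx":0.0253,"ty":0.0525,"tz":0,"spin":0},{"hand":0,"tx":0.0253,"ty":0.0525,"tz":0,"spin":0}]'; python3 -m creep '[{"hand":0,"tx":0.0253,"ty":0.0525,"tz":0,"spin":0},{"hand":0,"tx":0.0253,"ty":0.0525,"tz":0,"spin":0},{"hand":0,"tx":0,"ty":0,"tz":0,"spin":9.6},{"hand":0,"tx":0,"ty":0,"tz":0,"spin":9.6},{"hand":0,"tx":0,"ty":0,"tz":0,"spin":9.6}]';python3 -m creep '[{"hand":0,"tx":0,"ty":0,"tz":0,"spin":0},{"hand":0,"tx":0,"ty":0,"tz":0,"spin":0}]'
cat > pk.py <<'E'
from d import *
import sys
u,v=map(int,sys.argv[1:3])
c=cap('wrist',sys.argv[3]);o=get_obs();print(o['tool_pos'],o['tcp_rot'],o['grip_width'])
m=(c['color'].max(axis=2)<60).astype(np.uint8);n,l,st,ce=cv2.connectedComponentsWithStats(m)
# dark blob nearest to the guess
ks=[k for k in range(1,n) if st[k,4]>600];k=min(ks,key=lambda k:np.hypot(*(ce[k]-[u,v])))
P=onz(c,*ce[k],2);print(st[k],ce[k],P)
cn=max(cv2.findContours((l==k).astype(np.uint8),0,1)[0],key=cv2.contourArea)
print(cv2.minAreaRect(np.array([onz(c,*q[0],2)[:2] for q in cn],np.float32)))
print('tool shift',tool(P[:2]-o['tool_pos'][:2]))
E
python3 pk.py 318 180 w6.png
```

```text
time: 12.25
tool_pos: [567.1, 146.5, 163.3]
tcp_rot: [-3.142, 0.0, 2.283]
contact_force: [0.3, -1.1, -0.8]
grip_width: 41.8
finger_force: 30.0
time: 12.88
tool_pos: [612.6, 252.2, 162.4]
tcp_rot: [-3.14, 0.0, 1.776]
contact_force: [-0.1, -0.6, 0.0]
grip_width: 42.0
finger_force: 30.0
time: 13.12
tool_pos: [612.8, 251.9, 163.0]
tcp_rot: [-3.141, 0.0, 1.784]
contact_force: [-0.4, -0.6, -0.4]
grip_width: 41.7
finger_force: 30.0
[612.85268305 251.93764543 163.06447212] [-3.14133821e+00  1.16613310e-04  1.78376154e+00] 41.6456001193246
[ 284  153   67   49 3019] [316.87644916 175.75521696] [611.46710615 258.22276765   2.        ]
((611.8350219726562, 256.5367431640625), (61.53162384033203, 46.74224853515625), 12.308084487915039)
tool shift [ 6.43598602 -0.02585716]
```

View pics/w6.png

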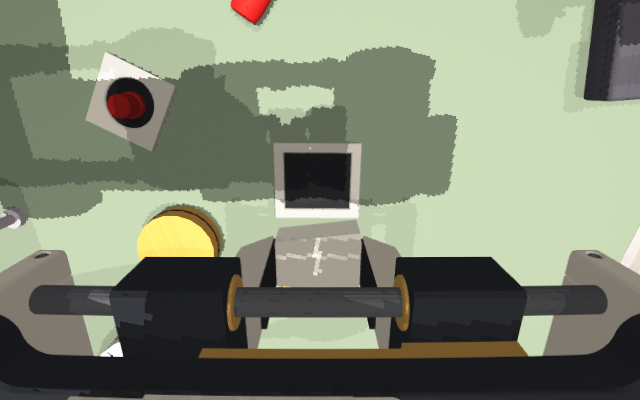

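The pocket spans x 284–351 and y 152–209 (centre about (317.5,180.5)), square with the held wedge. The dark mask was cut short by the lit strip, so the real shift is about +2 mm in tx. The stopper sits well in its pocket at (125,103).

```bash
python3 -m creep '[{"hand":0,"tx":0.002,"ty":0,"tz":0.05,"spin":0},{"hand":0,"tx":0,"ty":0,"tz":0.05,"spin":0},{"hand":0,"tx":0,"ty":0,"tz":0.03,"spin":0},{"hand":0,"tx":0,"ty":0,"tz":0.007,"spin":0},{"hand":0,"tx":0,"ty":0,"tz":0.002,"spin":0}]'; python3 -m creep '[{"hand":0,"tx":0,"ty":0,"tz":0.001,"spin":0},{"hand":0,"tx":0,"ty":0,"tz":0.001,"spin":0},{"hand":0,"tx":0,"ty":0,"tz":0,"spin":0}]'
```

```text
time: 13.8
tool_pos: [613.1, 254.1, 24.9]
tcp_rot: [3.14, 0.0, 1.782]
contact_force: [-0.2, 0.8, -0.6]
grip_width: 41.8
finger_force: 30.0
time: 14.18
tool_pos: [612.8, 254.1, 22.9]
tcp_rot: [3.141, 0.0, 1.781]
contact_force: [-0.2, -0.3, -0.6]
grip_width: 41.5
finger_force: 30.0
```

```bash
python3 -m creep '[{"hand":0,"tx":0,"ty":0,"tz":0.001,"spin":0},{"hand":0,"tx":0,"ty":0,"tz":0.0005,"spin":0},{"hand":0,"tx":0,"ty":0,"tz":0,"spin":0}]'
```

```text
time: 14.55
tool_pos: [612.7, 254.1, 21.9]
tcp_rot: [3.141, 0.0, 1.781]
contact_force: [-1.8, -0.2, 6.4]
grip_width: 41.5
finger_force: 30.0
```

```bash
python3 -m creep '[{"hand":0.7,"tx":0,"ty":0,"tz":0,"spin":0},{"hand":0.7,"tx":0,"ty":0,"tz":0,"spin":0},{"hand":0.7,"tx":0,"ty":0,"tz":0,"spin":0},{"hand":0.7,"tx":0,"ty":0,"tz":0,"spin":0},{"hand":0.7,"tx":0,"ty":0,"tz":0,"spin":0}]'; python3 -m creep '[{"hand":0.7,"tx":0,"ty":0,"tz":-0.03,"spin":0},{"hand":1,"tx":0,"ty":0,"tz":-0.05,"spin":0},{"hand":1,"tx":0,"ty":0,"tz":-0.05,"spin":0},{"hand":1,"tx":0,"ty":0,"tz":0,"spin":0},{"hand":1,"tx":0,"ty":0,"tz":0,"spin":0}]'
python3 - <<'E'
from d import *
c=cap('wrist','w7.png');p=get_obs()['tool_pos'];print(p)
i=c['color'][100:256,235:405].astype(int)
pk=[];g=i.max(2);m=(g>120).astype(np.uint8)
print('col profile',''.join('#' if v else '.' for v in m[105,::2]))
for r in range(60,156,6): print(r+100,''.join('#' if v>110 else '.' for v in g[r,::3]))
E
```

```text
time: 15.18
tool_pos: [612.4, 254.0, 20.6]
tcp_rot: [-3.141, 0.0, 1.781]
contact_force: [-0.2, -0.8, -0.3]
grip_width: 64.1
finger_force: 0.0
time: 15.8
tool_pos: [612.0, 253.9, 150.1]
tcp_rot: [-3.141, 0.0, 1.781]
contact_force: [-0.2, 0.5, -0.3]
grip_width: 91.5
finger_force: 0.0
[611.67328405 253.74675034 149.23539358]
col profile .....#...##.#############...........##################....######.....................
160 .............###........................#################
166 ............####........................#################
172 .............###.....###############...##################
178 .............###....#################..##################
184 .............###....################...##################
190 ################....################...##################
196 ################....################...##################
202 .#..........#####...################...#######..........#
208 #################...............####...####...........###
214 #################......................##################
220 #########################################################
226 #########################################################
232 #########################################################
238 #########################################################
244 #########################################################
250 #########################################################
```

The wedge is centred and square in its pocket. Now the gauge.

```bash
python3 -m creep '[{"hand":1,"tx":-0.0476,"ty":-0.0339,"tz":0,"spin":0},{"hand":1,"tx":-0.0476,"ty":-0.0339,"tz":0,"spin":0},{"hand":1,"tx":-0.0476,"ty":-0.0339,"tz":0,"spin":0},{"hand":1,"tx":-0.0476,"ty":-0.0339,"tz":0,"spin":0},{"hand":1,"tx":-0.0476,"ty":-0.0339,"tz":0,"spin":0}]'; python3 -m creep '[{"hand":1,"tx":0,"ty":0,"tz":0,"spin":0},{"hand":1,"tx":0,"ty":0,"tz":0,"spin":0},{"hand":1,"tx":0,"ty":0,"tz":0,"spin":0}]'
python3 - <<'E'
from d import *
c=cap('wrist','w8.png');o=get_obs();p=o['tool_pos'];print(p,o['tcp_rot'],proj(c,[p[0],p[1],74]),proj(c,[p[0],p[1],54]))
cv2.imwrite('pics/w8c.png',cv2.resize(c['color'][100:300,190:450],None,fx=3,fy=3)[:,:,::-1])
E
```

```text
time: 16.48
tool_pos: [494.7, -15.6, 149.3]
tcp_rot: [-3.139, -0.001, 1.781]
contact_force: [1.0, -0.5, 0.0]
grip_width: 92.0
finger_force: 0.0
time: 16.85
tool_pos: [496.6, -13.1, 150.1]
tcp_rot: [-3.141, -0.0, 1.783]
contact_force: [-0.3, 0.6, -0.1]
grip_width: 91.9
finger_force: 0.0
[496.65995592 -13.03465752 150.24845274] [-3.14102394e+00 -3.18574564e-04  1.78305885e+00] (np.float64(316.5460537643402), np.float64(213.70289887151566)) (np.float64(316.66934711552824), np.float64(204.52371713815177))
```

View pics/w8c.png

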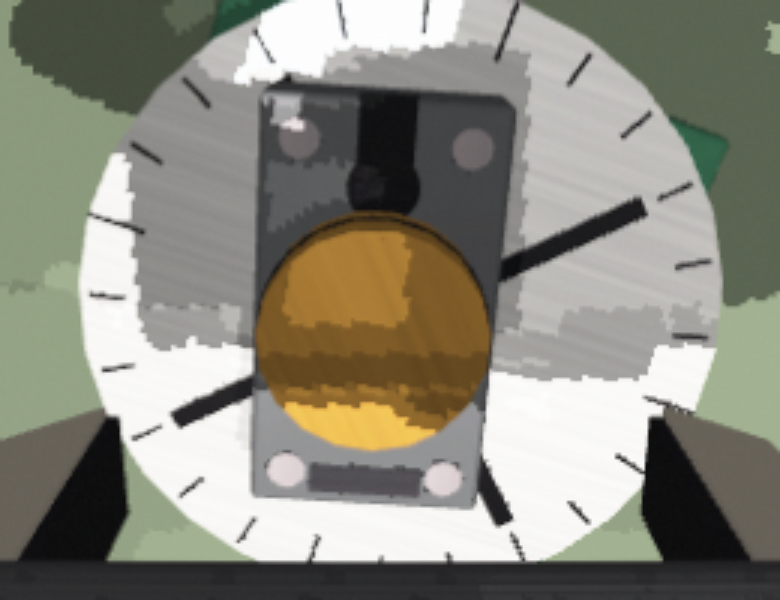

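The gauge top is centred at pixel (314.5,212), against the TCP axis at (316.5,214), so it is about 1.5 mm off. The latch beneath lies nearly square to the tool.

```bash
python3 -m creep '[{"hand":1,"tx":0.001,"ty":-0.0018,"tz":0.04,"spin":0},{"hand":0.9,"tx":0,"ty":0,"tz":0.03,"spin":0},{"hand":0.8,"tx":0,"ty":0,"tz":0.0065,"spin":0},{"hand":0.75,"tx":0,"ty":0,"tz":0,"spin":0},{"hand":0.7,"tx":0,"ty":0,"tz":0,"spin":0}]'; python3 -m creep '[{"hand":0,"tx":0,"ty":0,"tz":0,"spin":0},{"hand":0,"tx":0,"ty":0,"tz":0,"spin":0},{"hand":0,"tx":0,"ty":0,"tz":0,"spin":0},{"hand":0,"tx":0,"ty":0,"tz":0,"spin":0},{"hand":0,"tx":0,"ty":0,"tz":-0.003,"spin":0}]'
```

```text
time: 17.52
tool_pos: [495.4, -13.5, 75.3]
tcp_rot: [3.14, 0.001, 1.782]
contact_force: [0.3, 1.0, -0.3]
grip_width: 65.5
finger_force: 0.0
time: 18.15
tool_pos: [494.2, -13.5, 77.2]
tcp_rot: [-3.141, -0.0, 1.781]
contact_force: [0.4, -0.9, -4.0]
grip_width: 55.1
finger_force: 30.0
```

```bash
python3 -m creep '[{"hand":0,"tx":0,"ty":0,"tz":-0.03,"spin":0},{"hand":0,"tx":0,"ty":0,"tz":-0.05,"spin":0},{"hand":0,"tx":-0.0419,"ty":-0.021,"tz":0,"spin":0},{"hand":0,"tx":-0.0419,"ty":-0.021,"tz":0,"spin":0},{"hand":0,"tx":-0.0419,"ty":-0.021,"tz":0,"spin":0}]'; python3 -m creep '[{"hand":0,"tx":-0.0419,"ty":-0.021,"tz":0,"spin":0},{"hand":0,"tx":-0.0419,"ty":-0.021,"tz":0,"spin":0},{"hand":0,"tx":-0.0419,"ty":-0.021,"tz":0,"spin":0},{"hand":0,"tx":0,"ty":0,"tz":0,"spin":0},{"hand":0,"tx":0,"ty":0,"tz":0,"spin":0}]'
python3 pk.py 318 180 w9.png
```

```text
time: 18.77
tool_pos: [458.5, -150.7, 157.1]
tcp_rot: [-3.142, -0.0, 1.782]
contact_force: [0.9, -0.9, -4.4]
grip_width: 55.5
finger_force: 30.0
time: 19.4
tool_pos: [423.4, -285.1, 156.7]
tcp_rot: [-3.141, -0.002, 1.78]
contact_force: [1.0, 0.2, -4.7]
grip_width: 55.4
finger_force: 30.0
[ 423.66029734 -284.66893776  156.86521714] [-3.14112455e+00 -1.27724653e-03  1.78160009e+00] 55.214328236560526
[ 278  141   81   65 4000] [318.1955  172.93325] [ 422.32294082 -274.15954313    2.        ]
((422.6375732421875, -273.5882568359375), (74.72037506103516, 58.333683013916016), 7.08992862701416)
tool shift [10.55658507  0.89129661]
```

View pics/w9.png

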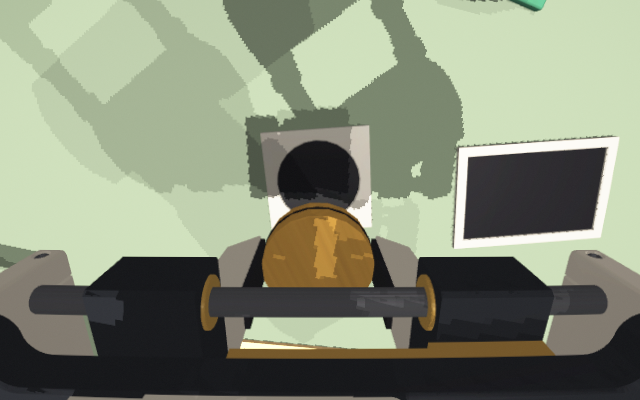

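The pocket is partly hidden by the held gauge (visible x 278–359, top row 141). Its edges put the centre near (424.5,-282), so I need shifts of 1–2 mm.

```bash
python3 -m creep '[{"hand":0,"tx":0.0015,"ty":0.001,"tz":0.04,"spin":0},{"hand":0,"tx":0,"ty":0,"tz":0.05,"spin":0},{"hand":0,"tx":0,"ty":0,"tz":0.03,"spin":0},{"hand":0,"tx":0,"ty":0,"tz":0.009,"spin":0},{"hand":0,"tx":0,"ty":0,"tz":0.002,"spin":0}]'; python3 -m creep '[{"hand":0,"tx":0,"ty":0,"tz":0.001,"spin":0},{"hand":0,"tx":0,"ty":0,"tz":0.001,"spin":0},{"hand":0,"tx":0,"ty":0,"tz":0,"spin":0}]'
```

```text
time: 20.08
tool_pos: [425.0, -283.6, 26.5]
tcp_rot: [3.141, 0.0, 1.782]
contact_force: [0.1, -0.8, -4.0]
grip_width: 55.1
finger_force: 30.0
time: 20.45
tool_pos: [424.6, -284.3, 24.8]
tcp_rot: [3.141, 0.001, 1.781]
contact_force: [-0.5, -0.8, -4.0]
grip_width: 55.1
finger_force: 30.0
```

```bash
python3 -m creep '[{"hand":0,"tx":0,"ty":0,"tz":0.001,"spin":0},{"hand":0,"tx":0,"ty":0,"tz":0.001,"spin":0},{"hand":0,"tx":0,"ty":0,"tz":0.0005,"spin":0},{"hand":0,"tx":0,"ty":0,"tz":0,"spin":0}]'
```

```text
time: 20.95
tool_pos: [424.5, -284.2, 23.0]
tcp_rot: [3.141, 0.001, 1.781]
contact_force: [-2.9, 2.1, 10.2]
grip_width: 54.8
finger_force: 30.0
```

In contact. Releasing, rising and checking.

```bash
python3 -m creep '[{"hand":0.85,"tx":0,"ty":0,"tz":0,"spin":0},{"hand":0.85,"tx":0,"ty":0,"tz":0,"spin":0},{"hand":0.85,"tx":0,"ty":0,"tz":0,"spin":0},{"hand":0.85,"tx":0,"ty":0,"tz":0,"spin":0},{"hand":0.85,"tx":0,"ty":0,"tz":0,"spin":0}]'; python3 -m creep '[{"hand":0.85,"tx":0,"ty":0,"tz":-0.03,"spin":0},{"hand":1,"tx":0,"ty":0,"tz":-0.05,"spin":0},{"hand":1,"tx":0,"ty":0,"tz":-0.05,"spin":0},{"hand":1,"tx":0,"ty":0,"tz":-0.02,"spin":0},{"hand":1,"tx":0,"ty":0,"tz":0,"spin":0}]'
python3 - <<'E'
from d import *
c=cap('wrist','w10.png');h=cv2.cvtColor(c['color'],cv2.COLOR_RGB2HSV)
m=cv2.inRange(h,(10,120,60),(30,255,255))[:262]
n,l,st,ce=cv2.connectedComponentsWithStats(m[:,230:410]);k=1+st[1:,4].argmax();print(st[k],ce[k])
g=c['color'].max(2)
for r in range(120,240,8): print(r,''.join('B' if m[r,x] else ('.' if g[r,x]<60 else '#') for x in range(240,400,3)))
x,y,w,hh,a=st[k];print('gauge',onz(c,x+230+w/2-.5,y+hh-w/2,22),get_obs()['tool_pos'])
E
```

```text
time: 21.58
tool_pos: [424.4, -284.1, 21.6]
tcp_rot: [-3.141, -0.0, 1.781]
contact_force: [-0.0, -0.8, 0.3]
grip_width: 78.0
finger_force: 0.0
time: 22.2
tool_pos: [425.0, -284.6, 173.1]
tcp_rot: [3.139, 0.003, 1.781]
contact_force: [-0.4, 1.2, -0.6]
grip_width: 91.7
finger_force: 0.0
[  57  151   61   62 2894] [ 86.81340705 182.2211472 ]
120 ######################################################
128 ######################################################
136 ######################################################
144 ##################...............#####################
152 ###############........BB..BB.......##################
160 ##############.....BBBBBBBBBBBBBB....#################
168 #############....BBBBBBBBBBBBBBBBBB...################
176 #############...BBBBBBBBBBBBBBBBBBBB..################
184 #############...BBBBBBBBBBBBBBBBBBBB..################
192 ###############.BBBBBBBBBBBBBBBBBBBB.#################
200 #################.BBBBBBBBBBBBBBBBB###################
208 #####################BBBBBBBBBB#######################
216 ######################################################
224 ######################################################
232 ######################################################
gauge [ 425.1553663  -282.43298625   22.        ] [ 424.40108199 -284.0263167   171.63288361]
```

The gauge is centred. Back for the latch.

```bash
python3 -m creep '[{"hand":1,"tx":0.05,"ty":0.0253,"tz":0,"spin":0},{"hand":1,"tx":0.05,"ty":0.0253,"tz":0,"spin":0},{"hand":1,"tx":0.05,"ty":0.0253,"tz":0,"spin":0},{"hand":1,"tx":0.05,"ty":0.0253,"tz":0,"spin":0},{"hand":1,"tx":0.05,"ty":0.0253,"tz":0,"spin":0}]'; python3 -m creep '[{"hand":1,"tx":0,"ty":0,"tz":0.0215,"spin":0},{"hand":1,"tx":0,"ty":0,"tz":0,"spin":0},{"hand":1,"tx":0,"ty":0,"tz":0,"spin":0}]'
python3 - <<'E'
from d import *
c=cap('wrist','w11.png');o=get_obs();p=o['tool_pos'];print(p,o['tcp_rot'],proj(c,[p[0],p[1],54]))
f=lambda q,z:onz(c,q[0]/3+190,q[1]/3+100,z)[:2]
Q=np.array([f(q,54) for q in [(265,98),(515,110),(475,507),(253,495)]])
L=lambda a,b:np.round([np.linalg.norm(b-a),np.degrees(np.arctan2(*(b-a)[::-1]))],1)
print(Q.mean(0),[L(Q[i],Q[(i+1)%4]) for i in range(4)],tool(Q.mean(0)-p[:2]))
cv2.imwrite('pics/w11c.png',cv2.resize(c['color'][100:300,190:450],None,fx=3,fy=3)[:,:,::-1])
E
```

```text
time: 22.88
tool_pos: [495.3, -11.3, 169.9]
tcp_rot: [-3.139, -0.001, 1.781]
contact_force: [1.1, -0.1, 0.6]
grip_width: 91.7
finger_force: 0.0
time: 23.25
tool_pos: [495.7, -13.6, 149.8]
tcp_rot: [-3.14, -0.0, 1.78]
contact_force: [0.8, -0.1, -0.0]
grip_width: 92.0
finger_force: 0.0
[495.92841514 -13.84619101 150.18970362] [-3.14129327e+00  3.03307730e-05  1.77999936e+00] (np.float64(316.9865776962349), np.float64(205.08733541049926))
[494.77880835 -14.06751454] [array([59.7,  9.4]), array([107. , -81.4]), array([  60.2, -171.3]), array([106.3,  98.3])] [ 0.02225281 -1.17050617]
```

View pics/w11c.png

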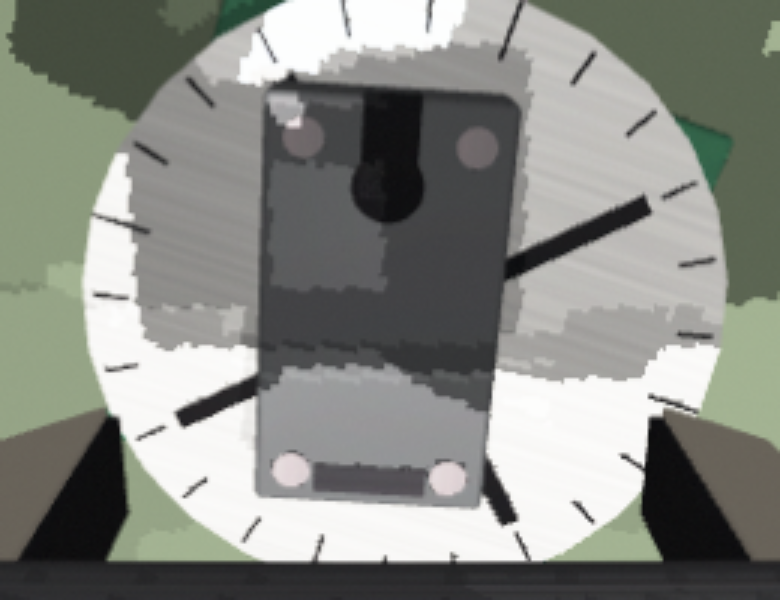

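The latch is clear, with its long axis at about 98.5° and centred within 1 mm. I'll spin +3.5°, descend to z≈50 and grip across y.

```bash
python3 -m creep '[{"hand":1,"tx":0,"ty":-0.0007,"tz":0.03,"spin":3.4},{"hand":1,"tx":0,"ty":0,"tz":0.04,"spin":0},{"hand":1,"tx":0,"ty":0,"tz":0.025,"spin":0},{"hand":0.9,"tx":0,"ty":0,"tz":0.005,"spin":0},{"hand":0.8,"tx":0,"ty":0,"tz":0,"spin":0}]'; python3 -m creep '[{"hand":0,"tx":0,"ty":0,"tz":0,"spin":0},{"hand":0,"tx":0,"ty":0,"tz":0,"spin":0},{"hand":0,"tx":0,"ty":0,"tz":0,"spin":0},{"hand":0,"tx":0,"ty":0,"tz":0,"spin":0}]'
```

```text
time: 23.92
tool_pos: [495.7, -13.8, 50.9]
tcp_rot: [3.141, 0.0, 1.721]
contact_force: [0.5, -0.2, 0.7]
grip_width: 77.2
finger_force: 0.0
time: 24.42
tool_pos: [495.2, -13.5, 51.2]
tcp_rot: [3.141, 0.001, 1.722]
contact_force: [-2.6, -2.0, 6.6]
grip_width: 62.0
finger_force: 30.0
```

```bash
python3 -m creep '[{"hand":0,"tx":0,"ty":0,"tz":-0.03,"spin":0},{"hand":0,"tx":0,"ty":0,"tz":-0.05,"spin":0},{"hand":0,"tx":-0.0428,"ty":0.0158,"tz":0,"spin":0},{"hand":0,"tx":-0.0428,"ty":0.0158,"tz":0,"spin":0},{"hand":0,"tx":-0.0428,"ty":0.0158,"tz":0,"spin":0}]'; python3 -m creep '[{"hand":0,"tx":-0.0428,"ty":0.0158,"tz":0,"spin":0},{"hand":0,"tx":-0.0428,"ty":0.0158,"tz":0,"spin":0},{"hand":0,"tx":-0.0428,"ty":0.0158,"tz":0,"spin":0},{"hand":0,"tx":0,"ty":0,"tz":0,"spin":10.3},{"hand":0,"tx":0,"ty":0,"tz":0,"spin":10.3}]';python3 -m creep '[{"hand":0,"tx":0,"ty":0,"tz":0,"spin":10.3},{"hand":0,"tx":0,"ty":0,"tz":0,"spin":10.3},{"hand":0,"tx":0,"ty":0,"tz":0,"spin":10.3},{"hand":0,"tx":0,"ty":0,"tz":0,"spin":10.3},{"hand":0,"tx":0,"ty":0,"tz":0,"spin":10.3}]';python3 -m creep '[{"hand":0,"tx":0,"ty":0,"tz":-0.03,"spin":10},{"hand":0,"tx":0,"ty":0,"tz":-0.02,"spin":0},{"hand":0,"tx":0,"ty":0,"tz":0,"spin":0}]'
python3 pk.py 318 140 w12.png
```

```text
time: 25.05
tool_pos: [561.8, -134.0, 130.2]
tcp_rot: [-3.142, -0.0, 1.722]
contact_force: [0.4, -0.3, -4.5]
grip_width: 61.8
finger_force: 30.0
time: 25.68
tool_pos: [627.1, -253.2, 128.9]
tcp_rot: [-3.14, -0.001, 1.356]
contact_force: [-0.2, 0.3, -3.8]
grip_width: 61.7
finger_force: 30.0
time: 26.3
tool_pos: [627.2, -252.5, 129.5]
tcp_rot: [-3.14, 0.001, 0.458]
contact_force: [0.6, -0.1, -4.7]
grip_width: 62.2
finger_force: 30.0
time: 26.68
tool_pos: [628.2, -253.1, 181.5]
tcp_rot: [3.14, -0.002, 0.289]
contact_force: [-0.4, -0.4, -4.5]
grip_width: 61.8
finger_force: 30.0
[ 627.5210891  -252.75704256  179.97949122] [ 3.14148965e+00 -6.68022075e-05  2.89294040e-01] 61.634553364913344
[ 253  115  132  111 6084] [316.92324129 156.86801446] [ 649.07997457 -246.32678561    2.        ]
((648.8648071289062, -250.0579376220703), (120.26976776123047, 105.18810272216797), 52.45103073120117)
tool shift [ 2.24974128e+01 -1.28253404e-02]
```

View pics/w12.png

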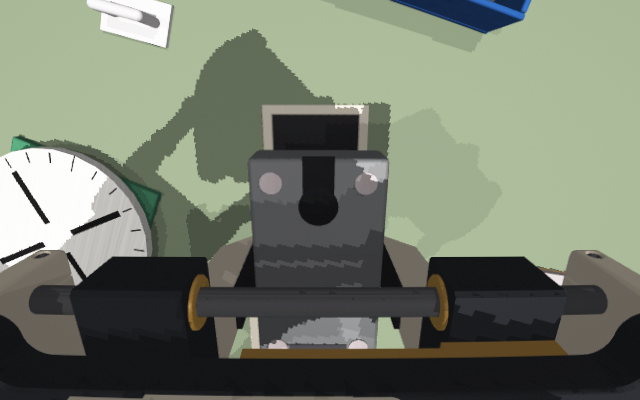

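The pocket's far edge is visible at row 115, x 272–359 (mid 315.5), square with the latch. I'll work out the centre from that edge.

```bash
python3 - <<'E'
from d import *
c=cap('wrist');o=get_obs();y=o['tcp_rot'][2]
a,b=[onz(c,u,115,2)[:2] for u in (272,359)];print(a,b,np.linalg.norm(a-b))
C=(a+b)/2-65*np.array([np.cos(y),np.sin(y)]);print(C,tool(C-o['tool_pos'][:2]))
# latch far top corners: z of top = tcp-20.7+24
e=onz(c,318.5,158,o['tool_pos'][2]+3.3)[:2];print('latch centre',e-55*np.array([np.cos(y),np.sin(y)]),o['tool_pos'])
E
```

```text
[ 674.4703244  -193.55467726] [ 698.01783777 -272.30572515] 82.19618561121305
[ 623.94388275 -251.46895219] [-2.69411412 -1.91745154]
latch centre [ 628.38901848 -252.83366996] [ 627.07297507 -252.53836912  178.97780154]
```

```bash
python3 -m creep '[{"hand":0,"tx":-0.0025,"ty":-0.0015,"tz":0.05,"spin":0},{"hand":0,"tx":0,"ty":0,"tz":0.05,"spin":0},{"hand":0,"tx":0,"ty":0,"tz":0.04,"spin":0},{"hand":0,"tx":0,"ty":0,"tz":0.01,"spin":0},{"hand":0,"tx":0,"ty":0,"tz":0.002,"spin":0}]'; python3 -m creep '[{"hand":0,"tx":0,"ty":0,"tz":0.001,"spin":0},{"hand":0,"tx":0,"ty":0,"tz":0.001,"spin":0},{"hand":0,"tx":0,"ty":0,"tz":0,"spin":0}]'
```

```text
time: 27.4
tool_pos: [624.7, -252.2, 27.8]
tcp_rot: [-3.141, 0.001, 0.289]
contact_force: [0.6, -0.2, -3.3]
grip_width: 62.0
finger_force: 30.0
time: 27.78
tool_pos: [625.1, -252.4, 27.2]
tcp_rot: [3.14, -0.001, 0.289]
contact_force: [-0.5, -1.0, -5.5]
grip_width: 61.5
finger_force: 30.0
```

```bash
python3 -m creep '[{"hand":0,"tx":0,"ty":0,"tz":0.0015,"spin":0},{"hand":0,"tx":0,"ty":0,"tz":0.001,"spin":0},{"hand":0,"tx":0,"ty":0,"tz":0.001,"spin":0},{"hand":0,"tx":0,"ty":0,"tz":0,"spin":0}]'
```

```text
time: 28.28
tool_pos: [624.8, -252.2, 23.3]
tcp_rot: [3.141, -0.0, 0.289]
contact_force: [-2.1, 1.6, 1.5]
grip_width: 61.5
finger_force: 30.0
```

```bash
python3 -m creep '[{"hand":0,"tx":0,"ty":0,"tz":0.0005,"spin":0},{"hand":0.9,"tx":0,"ty":0,"tz":0,"spin":0},{"hand":0.9,"tx":0,"ty":0,"tz":0,"spin":0},{"hand":0.9,"tx":0,"ty":0,"tz":0,"spin":0},{"hand":0.9,"tx":0,"ty":0,"tz":0,"spin":0}]'; python3 -m creep '[{"hand":0.9,"tx":0,"ty":0,"tz":0,"spin":0},{"hand":0.9,"tx":0,"ty":0,"tz":-0.03,"spin":0},{"hand":1,"tx":0,"ty":0,"tz":-0.05,"spin":0},{"hand":1,"tx":0,"ty":0,"tz":-0.05,"spin":0},{"hand":1,"tx":0,"ty":0,"tz":-0.03,"spin":0}]'; python3 -m creep '[{"hand":1,"tx":0,"ty":0,"tz":-0.03,"spin":0},{"hand":1,"tx":0,"ty":0,"tz":-0.02,"spin":0},{"hand":1,"tx":0,"ty":0,"tz":0,"spin":0},{"hand":1,"tx":0,"ty":0,"tz":0,"spin":0}]'
python3 -c "
from h import *
c=cap('wrist');cv2.imwrite('pics/w13.png',c['color'][:,:,::-1])"
```

```text
time: 28.9
tool_pos: [624.9, -252.2, 22.2]
tcp_rot: [3.141, -0.0, 0.289]
contact_force: [0.7, -0.2, 0.2]
grip_width: 82.4
finger_force: 0.0
time: 29.52
tool_pos: [625.5, -252.5, 185.5]
tcp_rot: [3.139, -0.003, 0.289]
contact_force: [1.0, -0.5, -0.4]
grip_width: 91.6
finger_force: 0.0
time: 30.02
tool_pos: [624.4, -252.0, 230.9]
tcp_rot: [-3.14, 0.001, 0.289]
contact_force: [-0.1, -0.1, -0.9]
grip_width: 91.9
finger_force: 0.0
```

View pics/w13.png

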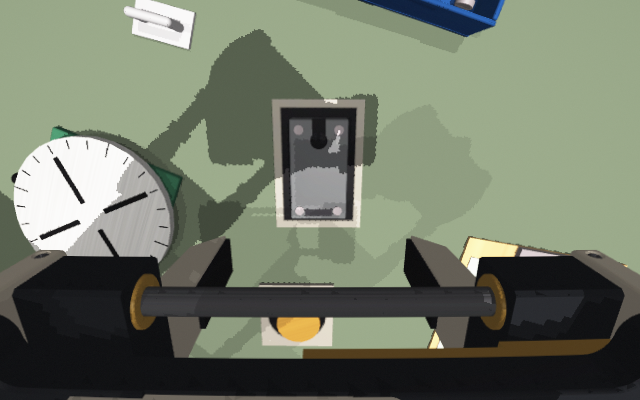

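The latch lies square and centred in its pocket at about (318,167). The gauge is in its pocket at (298,320), the striker stands untouched, and the robot is clear.

```bash
python3 -c "
from plant import close_job
print(close_job())"
```

```text
the job is handed in; nothing more can be done
None
```

All four parts are in their own pockets, placed in the order stopper, wedge, gauge, latch; camera checks showed each centred and the striker untouched, and I handed the job in at about 30 s (no verdict was returned).

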